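# Open the sampler's pump-bay panel

### The job

Open the pump bay of the sampler on the bench: turn its two quarter-turn cam fasteners anticlockwise (seen from above) all the way to unlocked, then lift the panel by its bar handle and swing it up until it stands about upright and stays there by itself, with both cams still unlocked. Do not push about or knock over the bottle and jar beside it or the vial standing on it.

Things in the scene. Friction and masses are not known exactly. Their poses are not given: they have to be found in the camera images.
- sampler: the sampler: white, fixed box 270 mm deep (x), 384 mm wide (y), 120 mm tall; origin under its centre on the bench; its x axis points away from the robot, from the handle side to the hinge side. A grey panel covers the bay between two white shoulders (each 70 mm wide, tops level with the panel); one cam stands in the middle of each shoulder, 147 mm to the left (+y) and right (-y) of the centre. The bay below is 82 mm deep.
- cam_left (a joint): left (robot's side +y) quarter-turn cam, turn in rad about the vertical: 0 = locked, tongue over the panel's edge; grows anticlockwise seen from above to a stop at 1.571 = unlocked, tongue turned away from the robot. Starts between 0 and 0.25. Light friction (0.06 N m), stays where left. While its tongue is over the edge the panel cannot lift.
- cam_left_grip (a point): the left cam's black wing grip: a bar 40 mm long, 12 mm wide, 28 mm tall (flat vertical sides), on a steel disc 32 mm across. Point: on the turning axis, 145 mm above the bench, 25 mm above the sampler's top, 13 mm below the wing's top. Its x axis runs along the wing and points the way the steel tongue points (tongue 14 mm wide, reaches 44 mm from the axis, lies flat under the wing); z up.
- cam_right (a joint): right (robot's side -y) quarter-turn cam, turn in rad about the vertical: 0 = locked, tongue over the panel's edge; grows anticlockwise seen from above to a stop at 1.571 = unlocked, tongue turned towards the robot. Starts between 0 and 0.25. Light friction (0.06 N m), stays where left. While its tongue is over the edge the panel cannot lift.
- cam_right_grip (a point): the right cam's black wing grip: a bar 40 mm long, 12 mm wide, 28 mm tall (flat vertical sides), on a steel disc 32 mm across. Point: on the turning axis, 145 mm above the bench, 25 mm above the sampler's top, 13 mm below the wing's top. Its x axis runs along the wing and points the way the steel tongue points (tongue 14 mm wide, reaches 44 mm from the axis, lies flat under the wing); z up.
- panel (a joint): panel angle in rad: 0 = closed flat, 1.57 = upright, stop at 1.75. The hinge is stiff: it stays at any angle; lifting at the handle takes about 5 N. The panel is 235 mm (from hinge to near edge) by 236 mm by 8 mm, about 0.35 kg.
- panel_handle (a point): middle of the panel's round steel bar handle: 10 mm thick, 90 mm long between two posts, along the sampler's y; bar centre 35 mm above the panel's top face (155 mm above the bench when closed), 30 mm from the panel's near edge. From the hinge axis: 205 mm towards the near edge and 43 mm along the panel's upward normal. Axes are the panel's (z = normal of its top face, which turns to face away from the robot as it opens).
- panel_hinge (a point): middle of the panel's hinge axis, on its far edge at the underside, 112 mm above the bench; axis along the sampler's y. Opening lifts the near edge up and over away from the robot.
- reagent: amber reagent bottle, 64 mm across, 130 mm tall, standing to the right of the sampler; a bystander to leave alone; origin at the underside's centre
- vial: small clear vial, 22 mm across, 32 mm tall, standing on the near corner of the sampler's left shoulder; a bystander to leave alone; origin at the underside's centre
- jar: white jar, 56 mm across, 60 mm tall, standing to the left of the sampler; a bystander to leave alone; origin at the underside's centre

How it is judged:
On the way, in this order (a step that is already met when the one before it is completed fails the run):
1. both cams are turned to unlocked with the panel still closed (value of joint each of cam_left, cam_right above 1.3 rad and value of joint panel below 0.15 rad), for 0.2 s.
2. the panel is swung up to at least 1.2 rad (value of joint panel above 1.2 rad), for 0.2 s.
At the end, for the whole second after the job is handed in: Both cams are turned past 1.3 rad (of 1.571), and the panel stands open past 1.2 rad (about 70 degrees) at rest (value of joint each of cam_left, cam_right above 1.3 rad and value of joint panel above 1.2 rad and velocity of joint panel between -0.05 and 0.05 rad/s); the robot touches nothing.
It fails at once if the bottle, vial or jar is pushed more than 40 mm (distance of any of reagent, vial, jar from where it was at the start of the episode above 0.04 m).
It fails at once if the bottle, vial or jar is tipped over (angle between any of reagent, vial, jar's own z axis and vertical above 0.5 rad).
It also fails if it takes over 67 s, if anything falls off the work surface, if the arm or the gripper's body presses on something with over 40 N, if the wrist force passes 120 N, or if a joint passes its speed limit or range.

### The arm

A 6-joint arm with a two-finger parallel gripper is mounted at the origin on the work surface. World frame = base frame: x ahead of the robot, y to its left, z up, the work surface at z = 0. Lengths are in m, angles in rad, forces in N, time in s.
With the tool pointing down it reaches from about 0.4 to 0.825 m from the base axis. Payload 7 kg.
Tool frame: the origin (TCP) lies between the finger pads; the fingertips stand 25 mm ahead of it and the grasp point (between the pads) lies 6 mm ahead of it (arm.tip_reach is the distance from the TCP to the fingertips, in m); z points along the fingers, x is the direction in which the jaws open and shut, and the axes are right-handed (so a half turn about z gives the same grasp; the last joint's range is limited). The gripper opens to 85 mm and grips with 20 to 120 N. Pads are 22 mm wide; open, the fingers measure 114 mm over their backs; the gripper's body (76 mm by 85 mm) begins 54 mm behind the grasp point. The pads swing forward as they close: fully open they stand 13 mm farther back than shut.
Start: joints at [-0.935, 0.359, 0.012, 0, -1.224, -0.288], TCP at [0.23, -0.635, 0.256] pointing down, gripper open.
Joint ranges: [-3.07, 3.07], [-1.43, 2.12], [-1.02, 1.25], [-3.03, 1.67], [-3.05, -0], [-3.03, 3.03]. Speed limits (rad/s): [2.39, 2.39, 3.01, 3.14, 3.14, 3.14].

### API

Orientations are given as a unit quaternion [x, y, z, w].
In Python, from workcell import sensors, cams, workorder, arm gives the robot as it stands. The module is installed in compiled form; this text tells all that it offers.
- The arm moves only by the tool send_rows, never from a script. Its argument "plan" is one flat list of numbers, 4 for each row, row after row: the shift along the tool's x, y, z in m, then the turn about the tool's z in rad. In form: [tx, ty, tz, roll, tx, ty, tz, roll, ...]. A call has 1 to 8 rows; each row shifts and turns the pose as measured when the row begins, along the tool's axes as they then stand; what a row does not reach is not made up. A row lasts 1/12 s, in which the tool goes at most 41.7 mm and 7.16 degrees, less where a joint would pass 70% of its speed; a pose out of reach is approached as far as the arm can. A call is refused whole if a number of a shift passes 0.0417 or a number of a turn 0.125, either way. A call with a gripper value outside its range is refused whole. "fingers" is the opening, from 0 (shut) to 1 (fully open), set as the call begins (left out, the last holds). The fingers move at their own pace and stop on an object; the grip force is fixed at half the most. Time passes only in rows, so rows that do not move let the fingers close. It gives the time, the measured TCP pose, the force and the opening at its end, in the units of the state.
- sensors.observe(): the state, without advancing time (a new reading comes with each control period).
- cams.snapshot(name): name is "scene" or "top" or "wrist"; returns a dict with "image" (480x640x3 uint8, blue, green, red), "fov_y" (degrees; the focal length in pixels is half the picture's height over the tangent of half this angle, whatever the lens; pixels are square), "cx", "cy" (the principal point, pixels), "rvec" (rotation vector, rad) and "tvec" (3), from world to camera coordinates, as OpenCV has them. Camera axes: x right, y down, z forward; pixel columns grow to the right and rows downward; lengths in m; the calibration is good to about 2 mm. The wrist camera is an equidistant fisheye: a pixel r from the principal point sees the ray r / f radians off the axis. A picture is of the moment at which its call begins. There is no depth.
- workorder.hand_in(): hands the job in, once; it reports no verdict.
The state is a dict: "time": time; "qpos": joint angles; "qd": joint speeds; "effort": joint torques, N m; "ee_pos": TCP position; "orientation": TCP orientation; "wrist_force": force on the tool from outside, world axes, zero at the start; "wrist_torque": the same for the moment, N m; "gripper_width": finger opening in m.
Only numpy, scipy, OpenCV 4.12 (cv2) and the standard library are available. Lean on these libraries where they do the work, as an engineer would, in place of code of your own. Each camera call takes 0.05 s, during which the arm holds its last target.

## Working session

There is one attempt and no reset: what is moved stays moved. The work goes in short steps, Python scripts to look and compute and a tool call to move; the robot and the scene stay as the last step left them, time stands still between calls to the robot, and variables do not carry over. Pictures are saved under pics/ and viewed, and the job is handed in when it is done.

Besides the shell and the picture viewer there is one more tool, called after "Call:" as a command line: name --argument value ..., lists and objects as JSON in quotes. send_rows: Moves the arm, as the interface text tells. Its arguments: {"type":"object","properties":{"plan":{"type":"array"},"fingers":{"type":"number"}},"required":["plan"]}

```bash
mkdir -p pics
python3 - <<'E'
from workcell import sensors,cams,arm
import cv2
s=sensors.observe();print({k:(v if not hasattr(v,'round') else v) for k,v in s.items()}, arm.tip_reach)
for n in ("scene","top","wrist"):
    d=cams.snapshot(n);cv2.imwrite(f"pics/{n}0.png",d["image"]);print(n,d["fov_y"],d["cx"],d["cy"],d["rvec"],d["tvec"])
E
```

```text
{'time': 0.0, 'qpos': array([-9.34906196e-01,  3.59365709e-01,  1.10714102e-02, -3.95457942e-04,
       -1.22410578e+00, -2.88098542e-01]), 'qd': array([-5.40117198e-04, -9.77460309e-04, -1.29763781e-03,  4.25780335e-05,
        5.99367810e-04,  7.34289071e-04]), 'effort': array([-4.43720246e-04, -5.83316624e+01,  2.93429017e+01,  6.93636909e+00,
       -5.76804247e-03, -2.41627731e-06]), 'ee_pos': array([ 0.22989384, -0.63417053,  0.25537465]), 'orientation': array([ 5.74153164e-01,  8.18747499e-01,  4.31106379e-04, -7.01226604e-04]), 'wrist_force': array([-0.72969914,  0.62226218,  0.09275929]), 'wrist_torque': array([ 0.00508143, -0.01799519,  0.0037118 ]), 'gripper_width': 0.08572750404899121} 0.025
scene 55.90397058812198 320.2290917225482 246.10906215863605 [ 0.58640534  2.61275502 -1.22164229] [ 0.49881129 -0.09364789  1.10387778]
top 52.58612379909941 325.00749677052073 237.87932790011195 [ 2.18673469 -2.13867624  0.04041696] [0.04702248 0.58249919 0.916817  ]
wrist 65.70646984690485 322.32151448639144 231.90052385679078 [-1.6899796  -2.40636611 -0.37790557] [ 0.67484667 -0.03889197  0.38012407]
```

View pics/scene0.png

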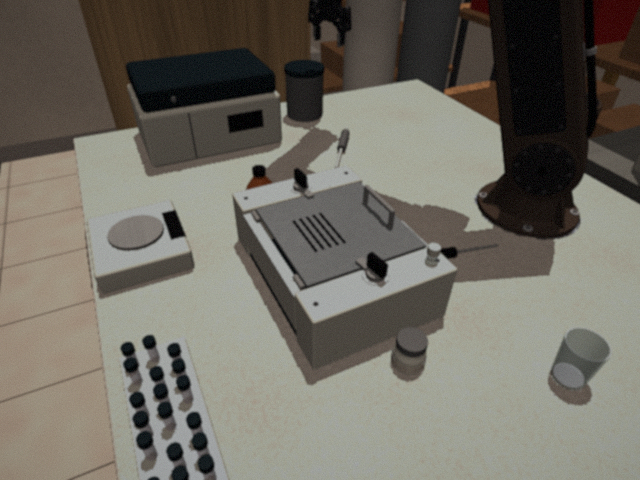

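View pics/top0.png

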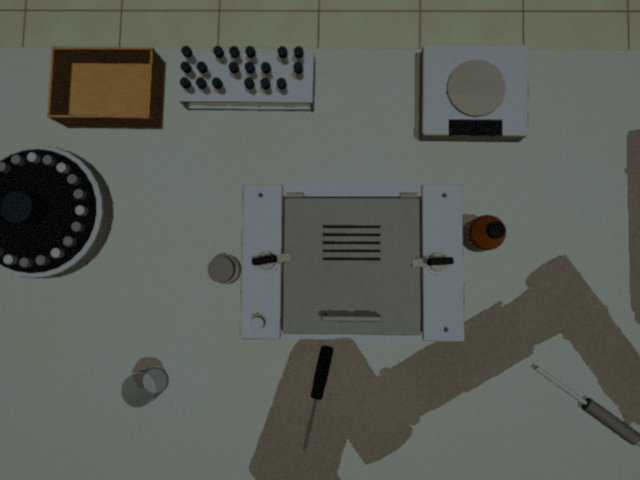

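The top view shows the sampler at about (352,262). The wings are near (264,260) and (440,262), the handle bar near (350,316), the vial at (258,322), the jar at (224,268) and the bottle at (487,232). Next I measure them with masks.

```bash
cat > h.py <<'E'
import numpy as np,cv2
from workcell import sensors,cams
def cast(d,uv,z):
    f=240/np.tan(np.radians(d["fov_y"]/2));R,_=cv2.Rodrigues(np.array(d["rvec"],float));t=np.array(d["tvec"],float).ravel()
    c=-R.T@t; uv=np.atleast_2d(uv).astype(float)
    r=np.c_[(uv[:,0]-d["cx"])/f,(uv[:,1]-d["cy"])/f,np.ones(len(uv))]@R
    return c+r*((z-c[2])/r[:,2])[:,None]
def proj(d,p):
    f=240/np.tan(np.radians(d["fov_y"]/2));K=np.array([[f,0,d["cx"]],[0,f,d["cy"]],[0,0,1]])
    return cv2.projectPoints(np.atleast_2d(p).astype(float),np.array(d["rvec"],float),np.array(d["tvec"],float),K,None)[0][:,0]
def blobs(m,lo,hi,box):
    n,l,st,c=cv2.connectedComponentsWithStats(m.astype(np.uint8))
    for i in range(1,n):
        if lo<=st[i,4]<=hi and box[0]<c[i][0]<box[1] and box[2]<c[i][1]<box[3]:
            ys,xs=np.nonzero(l==i); yield st[i],c[i],np.c_[xs,ys]
E
python3 - <<'E'
from h import *
d=cams.snapshot("top");im=d["image"];g=im.max(2)
print("black")
for st,c,p in blobs(g<45,40,1000,(230,480,180,345)):
    print(st,c.round(1),cv2.minAreaRect(p.astype(np.float32)),cast(d,c,.158).round(4))
hs=cv2.cvtColor(im,cv2.COLOR_BGR2HSV)
print("white")
for st,c,p in blobs(g>130,300,1e5,(200,500,180,345)):
    r=cv2.minAreaRect(p.astype(np.float32));print(st,c.round(1),r,cast(d,cv2.boxPoints(r),.12).round(4).tolist())
crop=im[170:350,200:520];cv2.imwrite("pics/topc.png",cv2.resize(crop,None,fx=2.5,fy=2.5,interpolation=cv2.INTER_CUBIC))
E
```

```text
black
[419 197   3  61 121] [420.5 226.7] ((420.0, 227.0), (60.0, 2.0), 90.0) [[ 0.5927 -0.1025  0.158 ]]
[282 206   2  47  55] [282.8 231.7] ((282.5, 229.0), (46.0, 1.0), 90.0) [[0.5799 0.125  0.158 ]]
[463 217  21  34 319] [470.2 236.2] ((472.2560119628906, 233.96737670898438), (32.73838424682617, 19.636592864990234), 86.3086166381836) [[ 0.5786 -0.1836  0.158 ]]
[323 225  57   3 130] [349.5 226.3] ((351.0, 226.0), (2.0, 56.0), 90.0) [[0.591  0.0143 0.158 ]]
[323 233  57   3 125] [349.6 234.4] ((351.0, 234.0), (2.0, 56.0), 90.0) [[0.5776 0.0139 0.158 ]]
[323 241  57   3 120] [349.9 242.4] ((351.0, 242.0), (2.0, 56.0), 90.0) [[0.5643 0.0132 0.158 ]]
[323 250  57   2 114] [351.  250.5] ((351.0, 250.5), (1.0, 56.0), 90.0) [[0.551 0.011 0.158]]
[252 254  25  11 185] [264.1 259.4] ((263.9807434082031, 259.40386962890625), (7.844645023345947, 24.514516830444336), 78.69007110595703) [[0.533  0.1547 0.158 ]]
[426 257  27   8 184] [438.8 260.6] ((439.0, 260.5), (7.0, 26.0), 90.0) [[ 0.5376 -0.1329  0.158 ]]
[323 258  57   2 114] [351.  258.5] ((351.0, 258.5), (1.0, 56.0), 90.0) [[0.5378 0.0108 0.158 ]]
[420 268   3  63  91] [421.3 303.7] ((421.2623596191406, 299.00390625), (62.008060455322266, 1.5407766103744507), 89.06080627441406) [[ 0.4668 -0.1049  0.158 ]]
white
```

View pics/topc.png

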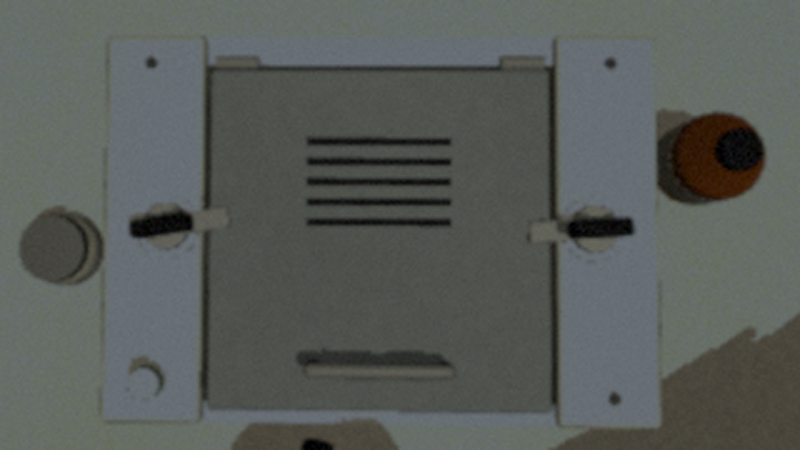

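Run:
```python
from h import *
d=cams.snapshot("top");im=d["image"];g=cv2.cvtColor(im,cv2.COLOR_BGR2GRAY)
b=im[:,:,0].astype(int);print([ (p,im[p[1],p[0]].tolist()) for p in [(262,220),(350,280),(440,300),(258,322),(350,318),(210,200),(352,190),(285,258),(418,262)]])
# shoulders: bluish; panel grey
m=cv2.morphologyEx(((b-im[:,:,1])>6).astype(np.uint8),cv2.MORPH_OPEN,np.ones((5,5)))
m=cv2.morphologyEx(m,cv2.MORPH_CLOSE,np.ones((9,9)))
for st,c,p in blobs(m,1000,1e6,(200,500,180,345)):
    r=cv2.minAreaRect(p.astype(np.float32));print(st,c.round(1),r)
# bar handle: bright thin in window
for nm,(x0,x1,y0,y1),z in [("bar",(305,400,308,324),.158)]:
    w=g[y0:y1,x0:x1];print(w[:,35:60].mean(1).round(0))
    ys,xs=np.nonzero(w>120)
    if len(xs): r=cv2.minAreaRect(np.c_[xs+x0,ys+y0].astype(np.float32));print(r,len(xs))
R,_=cv2.Rodrigues(d["rvec"]);print("cam",(-R.T@d["tvec"]).round(3))
```

```text
[((262, 220), [116, 111, 103]), ((350, 280), [78, 83, 80]), ((440, 300), [115, 109, 102]), ((258, 322), [116, 109, 102]), ((350, 318), [83, 91, 92]), ((210, 200), [109, 112, 106]), ((352, 190), [116, 108, 102]), ((285, 258), [89, 96, 98]), ((418, 262), [88, 98, 97])]
[80. 79. 67. 51. 46. 46. 44. 46. 62. 78. 89. 88. 77. 69. 75. 80.]
cam [0.509 0.022 0.96 ]
```

Run:
```python
from h import *
d=cams.snapshot("top");im=cv2.GaussianBlur(d["image"],(3,3),0).astype(int)
g=im.sum(2)/3
m=((im[:,:,0]-im[:,:,1])>2)&(g>95)
m=cv2.morphologyEx(m.astype(np.uint8),cv2.MORPH_OPEN,np.ones((3,3)))
for st,c,p in blobs(m,800,1e6,(200,500,170,360)):
    r=cv2.minAreaRect(p.astype(np.float32));print("wh",st,c.round(1),r);print(cast(d,cv2.boxPoints(r),.12).round(4).tolist())
m=(abs(im[:,:,1]-im[:,:,2])<6)&(g>60)&(g<90); m=cv2.morphologyEx(m.astype(np.uint8),cv2.MORPH_OPEN,np.ones((5,5)))
for st,c,p in blobs(m,2000,1e6,(280,420,180,345)):
    r=cv2.minAreaRect(p.astype(np.float32));print("panel",st,c.round(1),r);print(cast(d,cv2.boxPoints(r),.12).round(4).tolist())
# bar: per column centroid of bright ridge
pts=[]
for x in range(322,382):
    w=g[314:323,x]-70; w=np.clip(w,0,None);k=314+int(w.argmax());
    ww=np.clip(g[k-2:k+3,x]-72,0,None);pts.append((x,(ww*np.arange(k-2,k+3)).sum()/ww.sum()))
pts=np.array(pts);print("bar",np.polyfit(pts[:,0],pts[:,1],1))
row=g[316:320].max(0);print(row[312:326].round(),row[374:392].round())
for nm,bx in (("vial",(250,268,312,332)),("jar",(205,243,250,288)),("reag",(466,508,210,252))):pass
print("reag",cast(d,[495,229],.13),"jar",cast(d,[222,268],.06),"vial",cast(d,[258,321],.152))
for a,y in (("L",260),("R",261)):pass
for p in ([264.1,259.4],[438.8,260.6]):print(cast(d,p,.158))
```

```text
wh [ 284  185  137   11 1235] [351.7 189.9] ((352.0, 190.0), (10.0, 136.0), 90.0)
[[0.6656, 0.1303, 0.12], [0.6695, -0.107, 0.12], [0.6519, -0.1071, 0.12], [0.6478, 0.1298, 0.12]]
wh [ 242  187   38  150 4661] [260.6 261.4] ((260.8958740234375, 261.497802734375), (35.30483627319336, 149.71749877929688), 1.1934894323349)
[[0.4017, 0.1955, 0.12], [0.6621, 0.1996, 0.12], [0.6619, 0.1371, 0.12], [0.4021, 0.1344, 0.12]]
wh [ 425  187   38  152 5011] [443.3 262.9] ((442.67181396484375, 262.5123596191406), (151.5353546142578, 36.60786819458008), 89.14490509033203)
[[0.666, -0.1126, 0.12], [0.668, -0.1755, 0.12], [0.409, -0.1799, 0.12], [0.4063, -0.1185, 0.12]]
panel [  283   192   137   143 16252] [351.6 267.2] ((351.0, 263.0), (142.0, 136.0), 90.0)
[[0.6531, 0.1317, 0.12], [0.6571, -0.1053, 0.12], [0.4136, -0.1075, 0.12], [0.407, 0.1242, 0.12]]
bar [2.85275214e-03 3.17810495e+02]
[80. 79. 79. 79. 80. 79. 77. 76. 73. 70. 71. 77. 81. 82.] [85. 85. 85. 84. 84. 82. 78. 73. 75. 79. 80. 80. 80. 80. 81. 82. 81. 82.]
reag [[ 0.59419166 -0.23232455  0.13      ]] jar [[0.5181372  0.24953382 0.06      ]] vial [[0.43101487 0.16254947 0.152     ]]
[[0.53305258 0.15480935 0.158     ]]
[[ 0.53754168 -0.1327851   0.158     ]]
```

Run:
```python
from h import *
d=cams.snapshot("top");im=d["image"];g=cv2.GaussianBlur(im.max(2),(3,3),0)
for bx in ((245,285,248,272),(420,460,248,274)):
    w=g[bx[2]:bx[3],bx[0]:bx[1]];wt=np.clip(75.-w,0,None);ys,xs=np.nonzero(wt>15);wt=wt[ys,xs]
    P=cast(d,np.c_[xs+bx[0],ys+bx[2]],.158)[:,:2];c=(P*wt[:,None]).sum(0)/wt.sum()
    C=np.cov((P-c).T,aweights=wt);e,v=np.linalg.eigh(C);v=v[:,1];print(c.round(4),v.round(3),np.arctan2(v[0],v[1]*1)%np.pi,np.sqrt(e*12).round(4))
print(cast(d,[351,318.8],.159))
```

```text
[0.5332 0.153 ] [-0.154  0.988] 2.98661251928313 [0.0164 0.0443]
[ 0.5379 -0.1299] [-0.004  1.   ] 3.137783683548673 [0.0186 0.0487]
[[0.43941107 0.00887295 0.159     ]]
```

Call:
send_rows --plan '[0.024,0.0305,0,-0.08,0.0265,0.0285,0,-0.08,0.0285,0.0265,0,-0.08,0.03,0.024,0,-0.08,0.032,0.021,0,-0.08,0.033,0.019,0,-0.08,0.034,0.017,0,-0.08,0.036,0.014,0,-0.08]' --fingers 0.6

```text
time: 1.02
ee_pos: [0.2321, -0.3412, 0.2511]
orientation: [0.277, 0.961, 0.0, -0.002]
wrist_force: [1.1, 1.4, 1.1]
gripper_width: 0.0513
```

```bash
cat >> h.py <<'E'
from scipy.spatial.transform import Rotation as Ro
def go(t,psi=None):
    s=sensors.observe();R=Ro.from_quat(s["orientation"]).as_matrix();p=np.array(s["ee_pos"])
    dl=R.T@(np.array(t)-p);y=np.arctan2(R[1,0],R[0,0])
    print("t",round(s["time"],2),"pos",p.round(4),"yaw",round(y,4),"tilt",R[2].round(4),"q6",round(s["qpos"][5],3),"w",round(s["gripper_width"],4),"F",np.round(s["wrist_force"],1),"T",np.round(s["wrist_torque"],2))
    print("tool shift",dl.round(4),"roll",None if psi is None else round(-((psi-y+np.pi)%(2*np.pi)-np.pi),4))
E
python3 -c "
from h import *
go([.537,-.137,.25],3.17)"
```

```text
t 1.02 pos [ 0.2321 -0.3412  0.2511] yaw 2.5802 tilt [ 4.8e-03 -4.0e-04 -1.0e+00] q6 -0.071 w 0.0513 F [1.1 1.4 1.1] T [ 0.14 -0.11 -0.02]
tool shift [-1.494e-01  3.352e-01  2.000e-04] roll -0.5898
```

```bash
python3 -c "
from h import *
print(sensors.observe()['qpos'].round(3))"
```

```text
[-0.49  -0.086 -0.529  0.    -1.132 -0.071]
```

Call:
send_rows --plan '[-0.0186,0.0372,0,0,-0.0186,0.0372,0,0,-0.0186,0.0372,0,0,-0.0186,0.0372,0,0]'

```text
time: 1.35
ee_pos: [0.3662, -0.2476, 0.2541]
orientation: [0.276, 0.961, 0.001, 0.002]
wrist_force: [1.2, -1.5, -0.5]
gripper_width: 0.0512
```

```bash
python3 -c "
from h import *
go([.537,-.137,.25],3.17)
print(sensors.observe()['qpos'].round(3))"
```

```text
t 1.35 pos [ 0.3662 -0.2476  0.2541] yaw 2.5818 tilt [-0.0028  0.0037 -1.    ] q6 -0.411 w 0.0512 F [ 1.2 -1.5 -0.5] T [-0.24 -0.09 -0.02]
tool shift [-0.086   0.1844  0.0051] roll -0.5882
[-0.148 -0.037 -0.476 -0.002 -1.128 -0.411]
```

Call:
send_rows --plan '[-0.0172,0.0369,0.001,0,-0.0172,0.0369,0.001,0,-0.0172,0.0369,0.001,0,-0.0172,0.0369,0.001,0,-0.017,0.036,0.001,0,0,0,0,-0.12,0,0,0,-0.12,0,0,0,-0.12]'

```text
time: 2.02
ee_pos: [0.5471, -0.126, 0.2517]
orientation: [0.093, 0.996, 0.001, 0.005]
wrist_force: [-0.9, 0.1, -0.8]
gripper_width: 0.0513
```

Call:
send_rows --plan '[0,0,0,-0.12,0,0,0,-0.1,0,0,0,0]'

```text
time: 2.27
ee_pos: [0.5477, -0.125, 0.2511]
orientation: [-0.026, 1.0, 0.0, 0.005]
wrist_force: [-0.4, -0.3, 0.6]
gripper_width: 0.051
```

```bash
python3 -c "
from h import *
go([.537,-.137,.21],3.17)
d=cams.snapshot('wrist');cv2.imwrite('pics/w1.png',d['image'])
d=cams.snapshot('top');cv2.imwrite('pics/t1.png',d['image'])"
```

```text
t 2.27 pos [ 0.5477 -0.125   0.2511] yaw -3.0904 tilt [-1.e-02  3.e-04 -1.e+00] q6 -0.073 w 0.051 F [-0.4 -0.3  0.6] T [ 0.03 -0.02 -0.03]
tool shift [ 0.0117 -0.0115  0.041 ] roll 0.0228
```

View pics/w1.png

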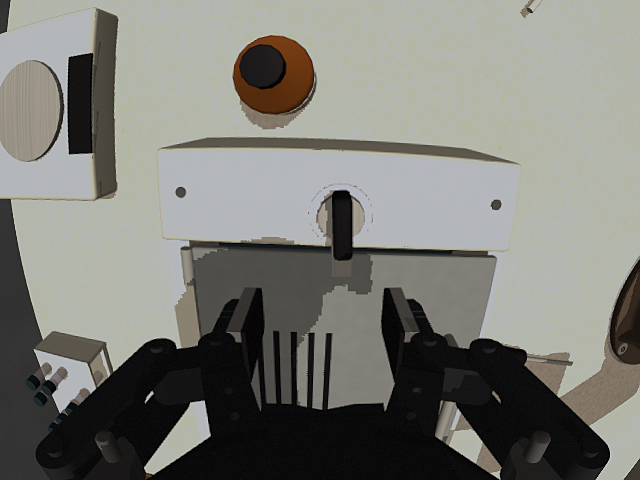

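The wrist view shows the right wing between (342,192) and (342,258), with its disc centred near (340,216). The tool sits a bit towards the panel. I now compute positions from the fisheye.

```bash
cat >> h.py <<'E'
def castw(d,uv,z):
    f=240/np.tan(np.radians(d["fov_y"]/2));R,_=cv2.Rodrigues(np.array(d["rvec"],float));t=np.array(d["tvec"],float).ravel()
    c=-R.T@t;uv=np.atleast_2d(uv).astype(float)-[d["cx"],d["cy"]];r=np.hypot(*uv.T);th=r/f
    v=np.c_[uv/np.maximum(r,1e-9)[:,None]*np.sin(th)[:,None],np.cos(th)]@R
    return c+v*((z-c[2])/v[:,2])[:,None]
E
python3 - <<'E'
from h import *
d=cams.snapshot("wrist");im=d["image"];g=cv2.GaussianBlur(im.max(2),(3,3),0)
m=(g<60);m[270:]=0
for st,c,p in blobs(m,300,5000,(310,370,190,265)):print(st,c,cv2.minAreaRect(p.astype(np.float32)))
print("wing top ends",castw(d,[[342,191],[342,247],[342,220]],.158).round(4).tolist())
print("disc ring",castw(d,[[312,216],[372,216],[342,184],[342,250]],.121).round(4).tolist())
print("screws",castw(d,[[180.5,192],[496,204.5]],.12).round(4).tolist())
print("panel corners edge",castw(d,[[192,248],[495,256]],.12).round(4).tolist())
w=im[180:290,290:395];cv2.imwrite("pics/w1c.png",cv2.resize(w,None,fx=5,fy=5,interpolation=cv2.INTER_CUBIC))
E
```

```text
[ 329  191  159   70 1947] [362.2645095  233.14227016] ((407.87628173828125, 222.61245727539062), (69.49334716796875, 155.4144744873047), 87.54597473144531)
wing top ends [[0.5374, -0.162, 0.158], [0.5354, -0.1277, 0.158], [0.5364, -0.1446, 0.158]]
disc ring [[0.5552, -0.1361, 0.121], [0.5136, -0.138, 0.121], [0.5357, -0.1594, 0.121], [0.533, -0.112, 0.121]]
screws [[0.6506, -0.1501, 0.12], [0.4205, -0.1515, 0.12]]
panel corners edge [[0.6443, -0.1075, 0.12], [0.4135, -0.111, 0.12]]
```

View pics/w1c.png

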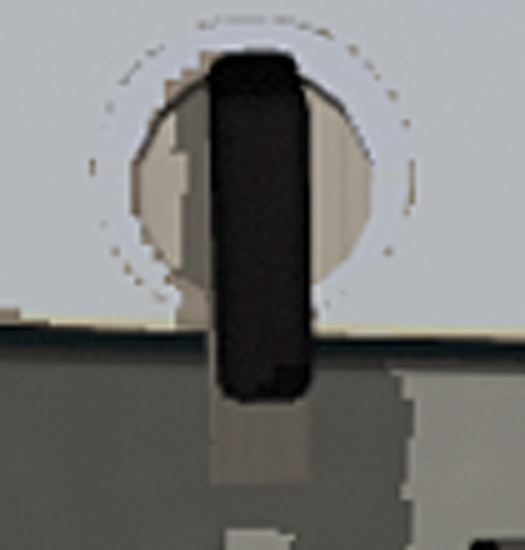

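```bash
python3 -c "
from h import *
go([.5365,-.1365,.16],3.2)"
```

```text
t 2.42 pos [ 0.5476 -0.1252  0.2512] yaw -3.0992 tilt [-1.020e-02  4.000e-04 -9.999e-01] q6 -0.082 w 0.0515 F [ 0.2 -0.2 -0.5] T [-0.02  0.03 -0.01]
tool shift [ 0.0125 -0.0109  0.0911] roll -0.016
```

Call:
send_rows --plan '[0.0125,-0.011,0.01,-0.016,0,0,0.03,0,0,0,0.02,0,0,0,0.01,0,0,0,0,0]'

```text
time: 2.83
ee_pos: [0.5369, -0.1377, 0.1812]
orientation: [-0.021, 1.0, 0.0, 0.008]
wrist_force: [0.6, -0.2, 0.2]
gripper_width: 0.0509
```

```bash
python3 -c "
from h import *
go([.5365,-.1365,.16],3.2)
d=cams.snapshot('wrist');cv2.imwrite('pics/w2.png',d['image'])"
```

```text
t 2.83 pos [ 0.5369 -0.1377  0.1812] yaw -3.0988 tilt [-1.640e-02  2.000e-04 -9.999e-01] q6 -0.061 w 0.0509 F [ 0.6 -0.2  0.2] T [ 0.    0.13 -0.07]
tool shift [0.0007 0.0012 0.0212] roll -0.0156
```

View pics/w2.png

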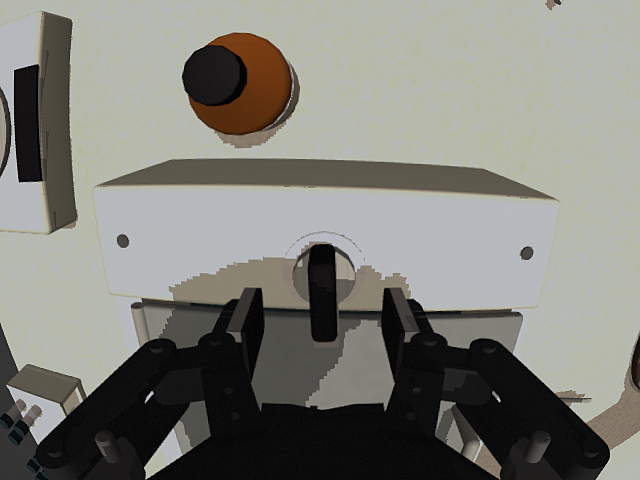

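The wing at x≈323 is centred between the pads (262 and 384). I descend and grip.

Call:
send_rows --plan '[0.001,0.001,0.012,0,0,0,0.009,0,0,0,0.002,0,0,0,0,0]'

```text
time: 3.22
ee_pos: [0.5388, -0.1371, 0.1619]
orientation: [-0.019, 1.0, -0.0, 0.011]
wrist_force: [-0.6, -0.8, 0.3]
gripper_width: 0.051
```

Call:
send_rows --plan '[0,0,0,0,0,0,0,0,0,0,0,0,0,0,0,0]' --fingers 0

```text
time: 3.55
ee_pos: [0.537, -0.1373, 0.1637]
orientation: [-0.019, 1.0, -0.0, 0.009]
wrist_force: [-5.0, 0.8, -1.9]
gripper_width: 0.0104
```

```bash
python3 -c "
from h import *
go([.5365,-.1365,.16],3.2)"
```

```text
t 3.55 pos [ 0.537  -0.1373  0.1637] yaw -3.1038 tilt [-0.0186 -0.001  -0.9998] q6 -0.068 w 0.0104 F [-5.   0.8 -1.9] T [-0.14  1.81  0.02]
tool shift [0.0006 0.0008 0.0037] roll -0.0206
```

Call:
send_rows --plan '[0,0,0,-0.12,0,0,0,-0.12,0,0,0,-0.12,0,0,0,-0.12,0,0,0,-0.12,0,0,0,-0.12]'

```text
time: 4.05
ee_pos: [0.5371, -0.1371, 0.1637]
orientation: [-0.381, 0.925, -0.003, 0.009]
wrist_force: [1.0, -0.3, -3.0]
gripper_width: 0.0105
```

```bash
python3 -c "
from h import *
go([.5365,-.1365,.162],4.75)"
```

```text
t 4.05 pos [ 0.5371 -0.1371  0.1637] yaw -2.3604 tilt [-0.0145 -0.0132 -0.9998] q6 0.676 w 0.0105 F [ 1.  -0.3 -3. ] T [-0.04 -0.08 -0.11]
tool shift [0.     0.0009 0.0017] roll -0.8272
```

Call:
send_rows --plan '[0,0,0,-0.12,0,0,0,-0.12,0,0,0,-0.12,0,0,0,-0.12,0,0,0,-0.12,0,0,0,-0.12,0,0,0,-0.08,0,0,0,-0.03]'

```text
time: 4.72
ee_pos: [0.537, -0.1368, 0.1638]
orientation: [0.734, -0.679, 0.006, -0.008]
wrist_force: [1.8, -1.6, -1.5]
gripper_width: 0.0109
```

```bash
python3 -c "
from h import *
go([.5365,-.1365,.162],4.75)"
```

```text
t 4.72 pos [ 0.537  -0.1368  0.1638] yaw -1.4918 tilt [-0.0013 -0.0197 -0.9998] q6 1.547 w 0.0109 F [ 1.8 -1.6 -1.5] T [-0.3  -0.06 -1.7 ]
tool shift [-0.0003  0.0005  0.0017] roll 0.0414
```

Wrist torque is -1.7 N m, so the right cam is at its stop. I release and lift.

Call:
send_rows --plan '[0,0,0,0.04,0,0,0,0,0,0,0,0,0,0,0,0]' --fingers 0.5

```text
time: 5.05
ee_pos: [0.538, -0.137, 0.1651]
orientation: [0.721, -0.692, 0.007, -0.009]
wrist_force: [0.1, -0.4, 0.9]
gripper_width: 0.0427
```

Call:
send_rows --plan '[0,0,-0.02,0,0,0,-0.03,0,0,0,-0.03,0,0,0,0,0]'

```text
time: 5.38
ee_pos: [0.535, -0.1374, 0.2468]
orientation: [0.722, -0.691, 0.006, -0.007]
wrist_force: [0.6, 0.3, 0.7]
gripper_width: 0.0426
```

```bash
python3 -c "
from h import *
go([.533,.158,.245],3.296)"
```

```text
t 5.38 pos [ 0.535  -0.1374  0.2468] yaw -1.527 tilt [-0.0013 -0.0175 -0.9998] q6 1.512 w 0.0426 F [0.6 0.3 0.7] T [-0.06 -0.21  0.03]
tool shift [-0.2952 -0.0109  0.0024] roll 1.4601
```

Move to the left cam: translate first, then roll.

Call:
send_rows --plan '[-0.037,-0.0014,0,0,-0.037,-0.0014,0,0,-0.037,-0.0014,0,0,-0.037,-0.0014,0,0,-0.037,-0.0014,0,0,-0.037,-0.0014,0,0,-0.037,-0.0014,0,0,-0.035,-0.0014,0,0]'

```text
time: 6.05
ee_pos: [0.5345, 0.1628, 0.2528]
orientation: [0.72, -0.694, 0.009, -0.011]
wrist_force: [0.4, 0.5, 0.4]
gripper_width: 0.043
```

Call:
send_rows --plan '[0,0,0,0.12,0,0,0,0.12,0,0,0,0.12,0,0,0,0.12,0,0,0,0.12,0,0,0,0.12,0,0,0,0.12,0,0,0,0.12]'

```text
time: 6.72
ee_pos: [0.534, 0.1732, 0.2528]
orientation: [-0.307, 0.951, -0.002, 0.016]
wrist_force: [0.0, 0.2, 0.5]
gripper_width: 0.0428
```

Call:
send_rows --plan '[0,0,0,0.12,0,0,0,0.12,0,0,0,0.12,0,0,0,0.08,0,0,0,0]'

```text
time: 7.13
ee_pos: [0.5339, 0.1735, 0.2532]
orientation: [-0.08, 0.997, 0.003, 0.016]
wrist_force: [-0.1, -0.6, -0.7]
gripper_width: 0.0423
```

```bash
python3 -c "
from h import *
go([.533,.158,.2],3.296)
d=cams.snapshot('wrist');cv2.imwrite('pics/w3.png',d['image'])"
```

```text
t 7.13 pos [0.5339 0.1735 0.2532] yaw -2.9811 tilt [-0.0325  0.0024 -0.9995] q6 -0.518 w 0.0423 F [-0.1 -0.6 -0.7] T [-0.04  0.11 -0.04]
tool shift [ 0.0051 -0.0153  0.053 ] roll 0.0061
```

View pics/w3.png

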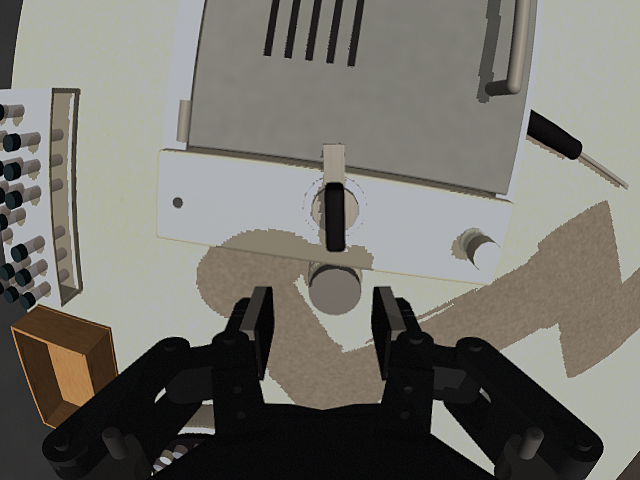

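The wing runs at x≈334 from row 183 to 250, parallel to the pads. The jar at (335,288) is lower and clear, and the vial is at (478,250).

Run:
```python
from h import *
d=cams.snapshot("wrist")
print(castw(d,[[333.5,184],[335,240],[334,212]],.158).round(4).tolist(),"disc",castw(d,[[311,208],[358.5,208]],.125).round(4).tolist(),"ring",castw(d,[[303,203],[367,203],[335,172]],.12).round(4).tolist())
go([.5335,.158,.185],3.296)
```

```text
[[0.5356, 0.1334, 0.158], [0.5288, 0.167, 0.158], [0.5324, 0.1499, 0.158]] disc [[0.5469, 0.1584, 0.125], [0.5151, 0.1528, 0.125]] ring [[0.5531, 0.1571, 0.12], [0.5094, 0.1495, 0.12], [0.5349, 0.132, 0.12]]
t 7.23 pos [0.5339 0.1735 0.2532] yaw -2.9745 tilt [-0.0325  0.0022 -0.9995] q6 -0.512 w 0.0423 F [0.7 0.5 0. ] T [-0.05  0.15  0.01]
tool shift [ 0.0052 -0.0154  0.068 ] roll 0.0127
```

Call:
send_rows --plan '[0.0065,-0.0165,0.01,0,0,0,0.03,0,0,0,0.025,0,0,0,0.004,0,0,0,0,0]'

```text
time: 7.65
ee_pos: [0.5339, 0.1568, 0.1843]
orientation: [-0.092, 0.996, 0.003, 0.019]
wrist_force: [0.6, -0.2, 0.9]
gripper_width: 0.0426
```

```bash
python3 -c "
from h import *
go([.532,.1565,.161],3.33)
d=cams.snapshot('wrist');cv2.imwrite('pics/w4.png',d['image'])"
```

```text
t 7.65 pos [0.5339 0.1568 0.1843] yaw -2.9575 tilt [-0.0379  0.0033 -0.9993] q6 -0.473 w 0.0426 F [ 0.6 -0.2  0.9] T [-0.01  0.1   0.04]
tool shift [ 0.0028 -0.      0.0233] roll -0.0043
```

View pics/w4.png

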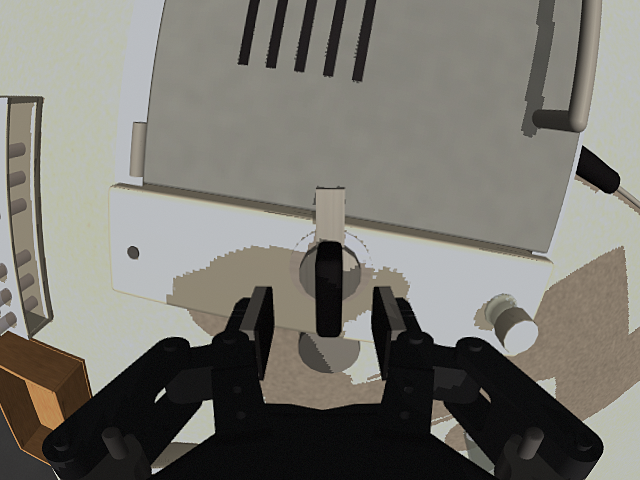

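The wing at x≈328 lies between the pads (271 and 373). I descend and grip.

Call:
send_rows --plan '[0.002,0,0.012,0,0,0,0.01,0,0,0,0.002,0,0,0,0,0]'

```text
time: 8.03
ee_pos: [0.5354, 0.1585, 0.1646]
orientation: [-0.094, 0.995, 0.004, 0.022]
wrist_force: [0.7, -0.3, 0.7]
gripper_width: 0.043
```

Call:
send_rows --plan '[0,0,0,0,0,0,0,0,0,0,0,0,0,0,0,0]' --fingers 0

```text
time: 8.37
ee_pos: [0.5313, 0.1576, 0.1657]
orientation: [-0.094, 0.995, 0.004, 0.018]
wrist_force: [6.1, 0.7, -5.1]
gripper_width: 0.0107
```

Call:
send_rows --plan '[0,0,0,-0.12,0,0,0,-0.12,0,0,0,-0.12,0,0,0,-0.12,0,0,0,-0.12,0,0,0,-0.12]'

```text
time: 8.87
ee_pos: [0.5309, 0.1574, 0.1657]
orientation: [-0.45, 0.893, -0.003, 0.017]
wrist_force: [1.6, 0.2, -2.7]
gripper_width: 0.0108
```

```bash
python3 -c "
from h import *
go([.532,.1565,.161],4.75)"
```

```text
t 8.87 pos [0.5309 0.1574 0.1657] yaw -2.2086 tilt [-0.0286 -0.0203 -0.9994] q6 0.274 w 0.0108 F [ 1.6  0.2 -2.7] T [-0.04  0.16 -0.14]
tool shift [ 0.0002 -0.0013  0.0047] roll -0.6754
```

Call:
send_rows --plan '[0,0,0,-0.12,0,0,0,-0.12,0,0,0,-0.12,0,0,0,-0.12,0,0,0,-0.12,0,0,0,-0.08,0,0,0,-0.03]'

```text
time: 9.45
ee_pos: [0.5309, 0.1569, 0.1658]
orientation: [0.743, -0.669, 0.008, -0.015]
wrist_force: [0.1, 0.8, -2.2]
gripper_width: 0.0102
```

```bash
python3 -c "
from h import *
go([.532,.1565,.161],4.75)"
```

```text
t 9.45 pos [0.5309 0.1569 0.1658] yaw -1.466 tilt [-0.0079 -0.0326 -0.9994] q6 1.02 w 0.0102 F [ 0.1  0.8 -2.2] T [ 0.1   0.16 -1.9 ]
tool shift [ 0.0006 -0.0009  0.0048] roll 0.0672
```

The left cam is at its stop too, with torque at -1.9 N m. I release, lift and check.

Call:
send_rows --plan '[0,0,0,0.06,0,0,0,0,0,0,0,0,0,0,0,0]' --fingers 0.5

```text
time: 9.78
ee_pos: [0.5323, 0.1572, 0.1676]
orientation: [0.724, -0.69, 0.008, -0.016]
wrist_force: [0.1, 0.2, -0.3]
gripper_width: 0.0429
```

Call:
send_rows --plan '[0,0,-0.02,0,0,0,-0.03,0,0,0,-0.035,0,0,0,0,0]'

```text
time: 10.12
ee_pos: [0.5288, 0.1556, 0.2548]
orientation: [0.725, -0.688, 0.008, -0.014]
wrist_force: [1.0, 0.5, 1.8]
gripper_width: 0.0428
```

```bash
python3 -c "
from h import *
go([.439,.0095,.25],3.158)
d=cams.snapshot('wrist');cv2.imwrite('pics/w5.png',d['image'])
d=cams.snapshot('scene');cv2.imwrite('pics/s5.png',cv2.resize(d['image'][150:320,200:480],None,fx=2.5,fy=2.5))"
```

```text
t 10.12 pos [0.5288 0.1556 0.2548] yaw -1.518 tilt [-0.0079 -0.032  -0.9995] q6 0.969 w 0.0428 F [1.  0.5 1.8] T [ 0.1  -0.18  0.01]
tool shift [0.1412 0.0974 0.0005] roll 1.6071
```

View pics/s5.png

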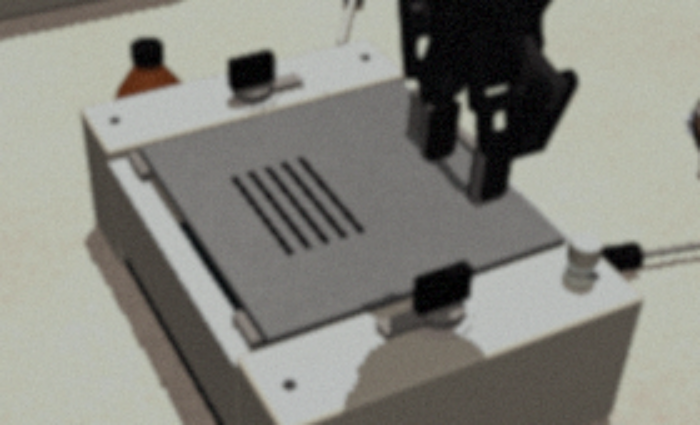

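Both wings now point along x: the left tongue away from the robot, the right one towards it. Vial and bottle are untouched. Next is the handle.

Call:
send_rows --plan '[0.028,0.0195,0,0,0.028,0.0195,0,0,0.028,0.0195,0,0,0.028,0.0195,0,0,0.028,0.0195,0,0,0,0,0,0.12,0,0,0,0.12,0,0,0,0.12]'

```text
time: 10.88
ee_pos: [0.4286, 0.0036, 0.2388]
orientation: [-0.59, 0.807, -0.003, 0.009]
wrist_force: [-0.6, 0.1, -0.0]
gripper_width: 0.043
```

Call:
send_rows --plan '[0,0,0,0.12,0,0,0,0.12,0,0,0,0.12,0,0,0,0.12,0,0,0,0.12,0,0,0,0.12,0,0,0,0.12,0,0,0,0.12]'

```text
time: 11.55
ee_pos: [0.4242, 0.0015, 0.2322]
orientation: [-0.131, 0.991, 0.001, 0.004]
wrist_force: [-0.7, -1.1, -0.4]
gripper_width: 0.0429
```

Call:
send_rows --plan '[0,0,0,0.12,0,0,0,0.12,0,0,0,0.04,0,0,0,0]'

```text
time: 11.88
ee_pos: [0.4223, 0.0009, 0.2288]
orientation: [0.017, 1.0, 0.001, 0.002]
wrist_force: [0.9, -1.3, -0.4]
gripper_width: 0.0427
```

```bash
python3 -c "
from h import *
go([.439,.0095,.2],3.158)
d=cams.snapshot('wrist');cv2.imwrite('pics/w6.png',d['image'])
d=cams.snapshot('top');cv2.imwrite('pics/t6.png',d['image'])"
```

```text
t 11.88 pos [0.4223 0.0009 0.2288] yaw 3.1068 tilt [-0.0035  0.0011 -1.    ] q6 -0.51 w 0.0427 F [ 0.9 -1.3 -0.4] T [ 0.03  0.01 -0.03]
tool shift [-0.0163  0.0091  0.0288] roll -0.0512
```

View pics/w6.png

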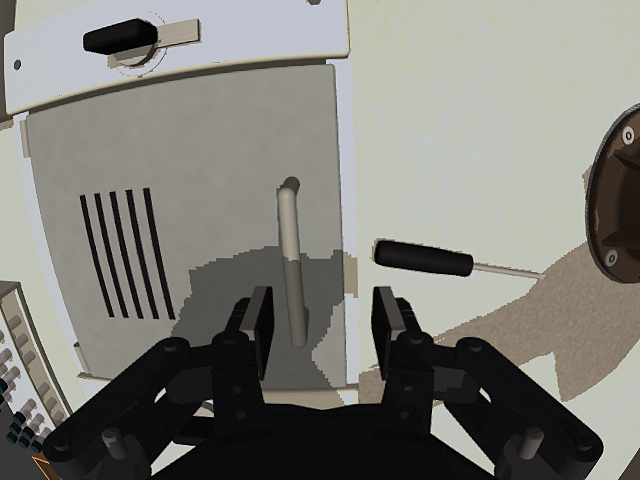

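View pics/t6.png

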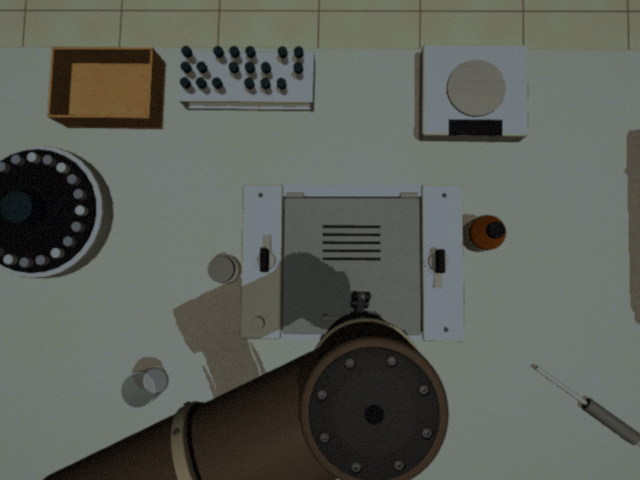

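Both cam wings now stand along the shoulders in the top view, at (264,258) and (440,260). In the wrist view the bar runs from (287,190) to (299,345).

Run:
```python
from h import *
d=cams.snapshot("wrist")
print(castw(d,[[287,190],[292,250],[299,343]],.158).round(4).tolist())
print("panel near edge",castw(d,[[336,80],[345,300]],.12).round(4).tolist())
go([.439,.0095,.2],3.158)
```

```text
[[0.4382, -0.0412, 0.158], [0.4375, -0.0081, 0.158], [0.4372, 0.0528, 0.158]]
panel near edge [[0.41, -0.1003, 0.12], [0.4072, 0.0441, 0.12]]
t 12.03 pos [0.4225 0.0009 0.2291] yaw 3.1106 tilt [-0.0039  0.0012 -1.    ] q6 -0.506 w 0.0428 F [-0.2  0.2  0. ] T [0.01 0.05 0.03]
tool shift [-0.0161  0.009   0.0292] roll -0.0474
```

Call:
send_rows --plan '[-0.0155,0.009,0,-0.04,0,0,0.03,0,0,0,0.012,0,0,0,0,0]'

```text
time: 12.37
ee_pos: [0.4401, 0.0102, 0.1868]
orientation: [-0.01, 1.0, 0.001, 0.004]
wrist_force: [-0.3, -0.0, 0.3]
gripper_width: 0.0426
```

```bash
python3 -c "
from h import *
go([.438,.0095,.161],3.158)
d=cams.snapshot('wrist');cv2.imwrite('pics/w7.png',d['image'])"
```

```text
t 12.37 pos [0.4401 0.0102 0.1868] yaw -3.1224 tilt [-0.0078  0.0024 -1.    ] q6 -0.457 w 0.0426 F [-0.3 -0.   0.3] T [0.01 0.11 0.02]
tool shift [ 0.0023 -0.0008  0.0258] roll 0.0028
```

View pics/w7.png

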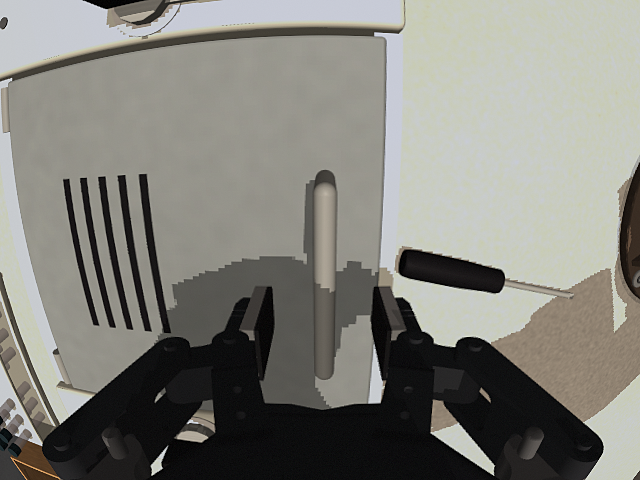

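The bar at x≈325 is centred. I descend and close.

Call:
send_rows --plan '[0.002,0,0.015,0,0,0,0.01,0,0,0,0.002,0,0,0,0,0]'

```text
time: 12.75
ee_pos: [0.4393, 0.0104, 0.1619]
orientation: [-0.011, 1.0, 0.001, 0.005]
wrist_force: [0.1, 0.3, -0.6]
gripper_width: 0.0427
```

Call:
send_rows --plan '[0,0,0,0,0,0,0,0,0,0,0,0,0,0,0,0]' --fingers 0

```text
time: 13.08
ee_pos: [0.4396, 0.0106, 0.1638]
orientation: [-0.011, 1.0, 0.002, 0.006]
wrist_force: [2.1, 0.3, -5.1]
gripper_width: 0.0078
```

```bash
python3 -c "
from h import *
go([.438,.0095,.161],3.158)
s=sensors.observe();p=s['ee_pos']
# path: hinge at x0=.438+.205
t0=np.arange(0,1.5,.1)
hx=-.205*np.cos(t0)+.043*np.sin(t0);hz=.205*np.sin(t0)+.043*np.cos(t0)
print(np.c_[t0,(hx+.205),(hz-.043)].round(4))
"
```

```text
t 13.08 pos [0.4396 0.0106 0.1638] yaw -3.1188 tilt [-0.0113  0.0032 -0.9999] q6 -0.456 w 0.0078 F [ 2.1  0.3 -5.1] T [-0.11 -0.66 -0.11]
tool shift [ 0.0017 -0.001   0.0028] roll 0.0064
[[0.     0.     0.    ]
 [0.1    0.0053 0.0203]
 [0.2    0.0126 0.0399]
 [0.3    0.0219 0.0587]
 [0.4    0.0329 0.0764]
 [0.5    0.0457 0.093 ]
 [0.6    0.0601 0.1082]
 [0.7    0.0759 0.122 ]
 [0.8    0.093  0.134 ]
 [0.9    0.1113 0.1443]
 [1.     0.1304 0.1527]
 [1.1    0.1503 0.1592]
 [1.2    0.1708 0.1636]
 [1.3    0.1916 0.166 ]
 [1.4    0.2125 0.1663]]
```

Call:
send_rows --plan '[-0.005,0,-0.02,0,-0.007,0,-0.02,0,-0.009,0,-0.019,0,-0.011,0,-0.018,0]'

```text
time: 13.42
ee_pos: [0.4712, 0.0111, 0.2402]
orientation: [-0.011, 1.0, 0.002, 0.006]
wrist_force: [10.0, -0.9, -15.7]
gripper_width: 0.0079
```

```bash
cat >> h.py <<'E'
def pang(dz0=.0058):
    s=sensors.observe();p=s["ee_pos"];x=p[0]-.643-.0015;z=p[2]-.112-.0088
    a=np.arctan2(z,-x)-np.arctan2(.043,.205);r=np.hypot(x,z)
    print("panel est",a.round(3),"r",r.round(4),"expect",np.hypot(.043,.205).round(4)); return a
def nxt(angs):
    s=sensors.observe();p=s["ee_pos"];R=Ro.from_quat(s["orientation"]).as_matrix();prev=p
    for a in angs:
        h=np.array([.6445-.205*np.cos(a)+.043*np.sin(a),p[1],.1208+.205*np.sin(a)+.043*np.cos(a)])
        print(a,(R.T@(h-prev)).round(4));prev=h
E
python3 -c "
from h import *
go([.438,.0095,.161],3.158);a=pang();nxt(a+np.arange(1,6)*.1)"
```

```text
t 13.42 pos [0.4712 0.0111 0.2402] yaw -3.119 tilt [-0.0111  0.0037 -0.9999] q6 -0.422 w 0.0079 F [ 10.   -0.9 -15.7] T [-0.41 -3.46 -0.1 ]
tool shift [ 0.0341 -0.0012  0.0788] roll 0.0062
panel est 0.396 r 0.2104 expect 0.2095
0.4964261071665248 [-0.0137 -0.0002 -0.0159]
0.5964261071665249 [-0.0145 -0.0003 -0.0151]
0.6964261071665249 [-0.0159 -0.0003 -0.0136]
0.7964261071665248 [-0.0172 -0.0003 -0.0119]
0.8964261071665248 [-0.0183 -0.0004 -0.0102]
```

Working: the panel is at about 0.4 rad with modest forces. I continue along the arc.

Call:
send_rows --plan '[-0.0135,0,-0.016,0,-0.0145,0,-0.015,0,-0.016,0,-0.0135,0,-0.017,0,-0.012,0]'

```text
time: 13.75
ee_pos: [0.5268, 0.0119, 0.2971]
orientation: [-0.01, 1.0, 0.003, -0.001]
wrist_force: [-6.8, 3.5, 0.8]
gripper_width: 0.0076
```

```bash
python3 -c "
from h import *
go([.438,.0095,.161],3.158);a=pang();nxt(a+np.arange(1,7)*.1)
d=cams.snapshot('scene');cv2.imwrite('pics/s8.png',d['image'])
d=cams.snapshot('wrist');cv2.imwrite('pics/w8.png',d['image'])"
```

```text
t 13.75 pos [0.5268 0.0119 0.2971] yaw -3.1207 tilt [ 0.0023  0.0056 -1.    ] q6 -0.368 w 0.0076 F [-6.8  3.5  0.8] T [ 1.09  2.89 -0.01]
tool shift [ 0.0886 -0.0013  0.1363] roll 0.0045
panel est 0.776 r 0.2119 expect 0.2095
0.8755033659192197 [-0.0193 -0.0004 -0.0087]
0.9755033659192198 [-0.0189 -0.0003 -0.0089]
1.0755033659192197 [-0.0197 -0.0004 -0.007 ]
1.1755033659192198 [-0.0203 -0.0004 -0.005 ]
1.2755033659192199 [-0.0207 -0.0004 -0.0029]
1.37550336591922 [-0.0209 -0.0004 -0.0009]
```

View pics/s8.png

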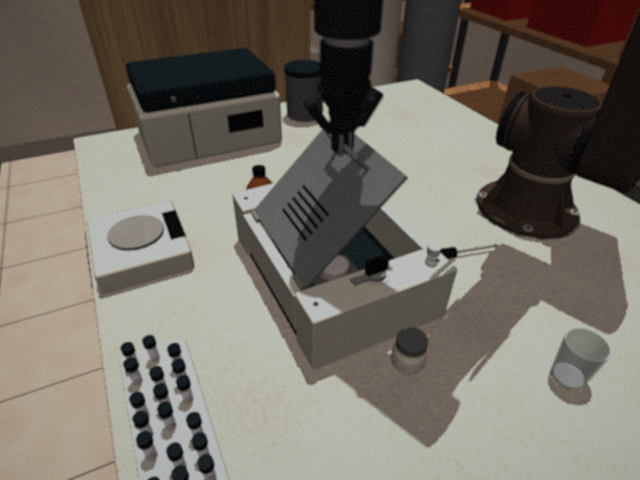

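View pics/w8.png

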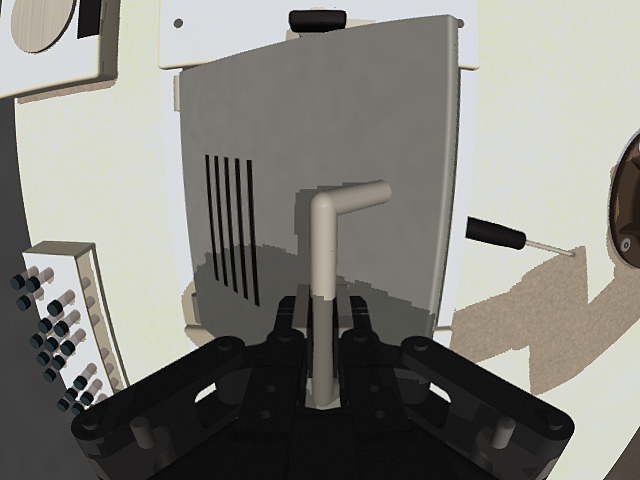

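The panel is about 45° open and the bar is still firmly between the pads. I continue in small steps.

Call:
send_rows --plan '[-0.018,0,-0.01,0,-0.019,0,-0.009,0,-0.0195,0,-0.007,0]'

```text
time: 14.1
ee_pos: [0.5799, 0.0128, 0.3242]
orientation: [-0.01, 1.0, 0.003, -0.005]
wrist_force: [-4.9, 2.6, 2.2]
gripper_width: 0.008
```

```bash
python3 -c "
from h import *
go([.438,.0095,.161],3.158);a=pang();nxt(a+np.arange(1,5)*.1)"
```

```text
t 14.1 pos [0.5799 0.0128 0.3242] yaw -3.1207 tilt [ 0.0106  0.0062 -0.9999] q6 -0.33 w 0.008 F [-4.9  2.6  2.2] T [ 0.78  2.39 -0.02]
tool shift [ 0.1402 -0.0014  0.1647] roll 0.0045
panel est 1.057 r 0.2135 expect 0.2095
1.1565155934308997 [-0.0214 -0.0004 -0.0018]
1.2565155934308996 [-0.0206 -0.0004 -0.0035]
1.3565155934308997 [-0.0209 -0.0004 -0.0014]
1.4565155934308995 [-0.0209 -0.0004  0.0007]
```

Call:
send_rows --plan '[-0.02,0,-0.004,0,-0.02,0,-0.003,0]'

```text
time: 14.27
ee_pos: [0.6192, 0.0134, 0.3333]
orientation: [-0.011, 1.0, 0.003, -0.007]
wrist_force: [-3.0, 0.6, -7.6]
gripper_width: 0.0077
```

```bash
python3 -c "
from h import *
go([.438,.0095,.161],3.158);a=pang();nxt(a+np.arange(1,5)*.1)
d=cams.snapshot('scene');cv2.imwrite('pics/s9.png',cv2.resize(d['image'][50:350,180:480],None,fx=2,fy=2))
d=cams.snapshot('wrist');cv2.imwrite('pics/w9.png',d['image'])"
```

```text
t 14.27 pos [0.6192 0.0134 0.3333] yaw -3.1202 tilt [ 0.0134  0.0065 -0.9999] q6 -0.307 w 0.0077 F [-3.   0.6 -7.6] T [-0.08  1.03 -0.05]
tool shift [ 0.1789 -0.0012  0.1747] roll 0.005
panel est 1.245 r 0.214 expect 0.2095
1.3453623552031915 [-0.0215 -0.0005  0.0028]
1.4453623552031913 [-0.0209 -0.0005  0.0004]
1.5453623552031914 [-0.0208 -0.0005  0.0025]
1.6453623552031913 [-0.0204 -0.0005  0.0045]
```

View pics/s9.png

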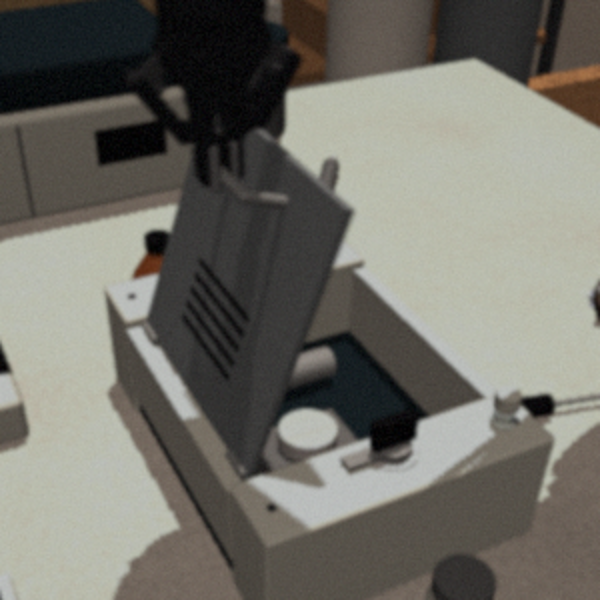

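View pics/w9.png

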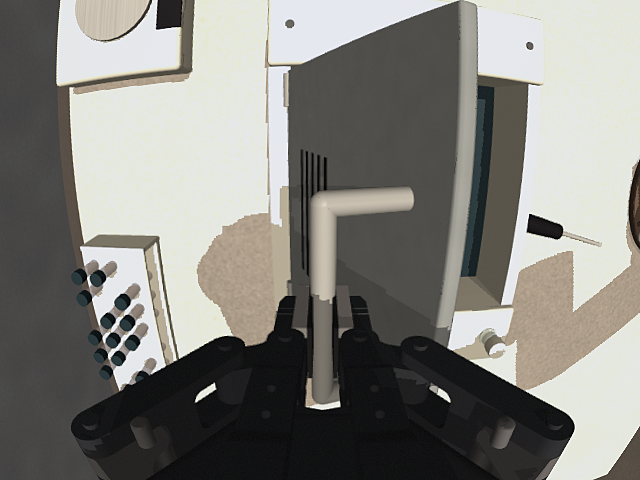

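The panel is at about 1.25 rad and the linkage is clear of its edge. Two more steps.

Call:
send_rows --plan '[-0.02,0,0,0,-0.02,0,0.001,0,0,0,0,0]'

```text
time: 14.62
ee_pos: [0.6623, 0.0139, 0.3341]
orientation: [-0.011, 1.0, 0.003, -0.005]
wrist_force: [3.1, -1.7, -5.0]
gripper_width: 0.0076
```

```bash
python3 -c "
from h import *
go([.438,.0095,.161],3.158);a=pang()
d=cams.snapshot('scene');cv2.imwrite('pics/s10.png',cv2.resize(d['image'][50:350,180:480],None,fx=2,fy=2))
d=cams.snapshot('wrist');cv2.imwrite('pics/w10.png',d['image'])"
```

```text
t 14.62 pos [0.6623 0.0139 0.3341] yaw -3.1201 tilt [ 0.0104  0.0051 -0.9999] q6 -0.287 w 0.0076 F [ 3.1 -1.7 -5. ] T [-0.5  -1.29  0.  ]
tool shift [ 0.2225 -0.0005  0.1754] roll 0.0051
panel est 1.447 r 0.214 expect 0.2095
```

View pics/s10.png

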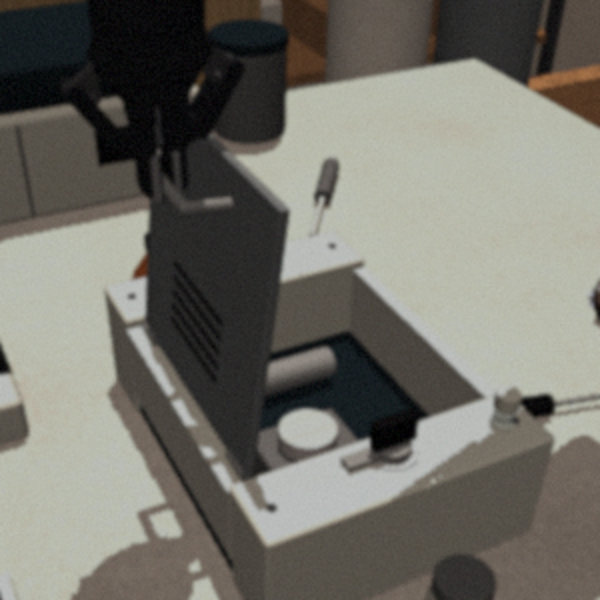

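View pics/w10.png

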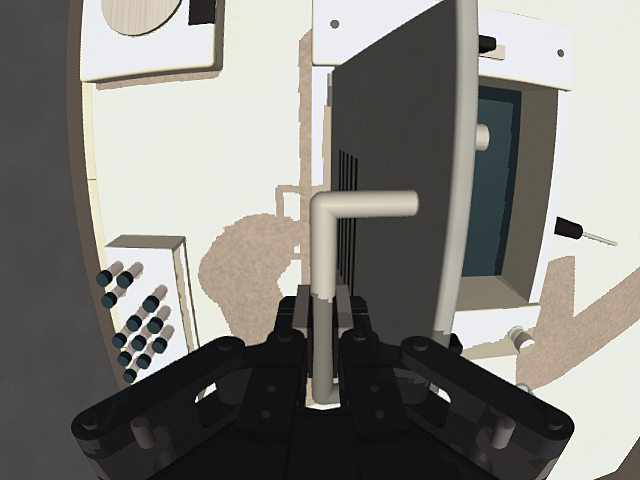

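The panel stands almost upright at about 1.45 rad. I open the fingers slightly so the near finger stays clear of the panel, then go straight up.

Call:
send_rows --plan '[0,0,0,0,0,0,0,0,0,0,0,0]' --fingers 0.22

```text
time: 14.97
ee_pos: [0.6588, 0.0138, 0.3343]
orientation: [-0.011, 1.0, 0.003, -0.005]
wrist_force: [-0.7, -0.6, -0.1]
gripper_width: 0.0187
```

```bash
python3 -c "
from h import *
go([.438,.0095,.161],3.158)
d=cams.snapshot('wrist');cv2.imwrite('pics/w11.png',d['image'])"
```

```text
t 14.97 pos [0.6588 0.0138 0.3343] yaw -3.1204 tilt [ 0.0104  0.0062 -0.9999] q6 -0.289 w 0.0187 F [-0.7 -0.6 -0.1] T [-0.01 -0.   -0.04]
tool shift [ 0.219  -0.0008  0.1756] roll 0.0048
```

View pics/w11.png

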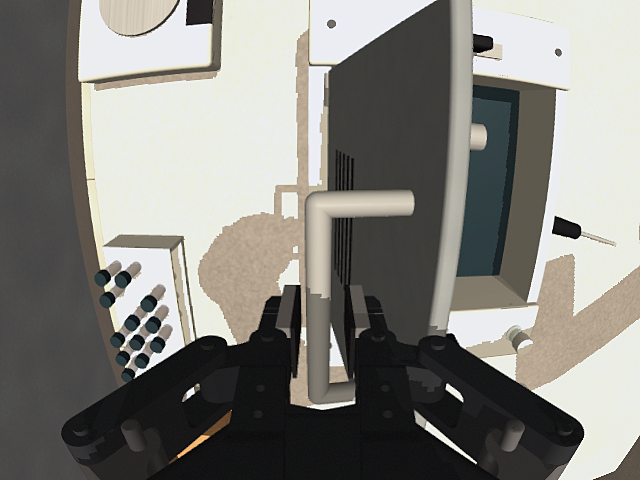

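The wrist force is near zero and the bar at x≈318 is free between the pads. I lift straight up.

Call:
send_rows --plan '[0,0,-0.015,0,0,0,-0.02,0,0,0,-0.03,0,0,0,-0.03,0,0,0,-0.03,0,0,0,0,0]'

```text
time: 15.52
ee_pos: [0.6555, 0.0128, 0.4649]
orientation: [-0.011, 1.0, 0.003, -0.007]
wrist_force: [-1.2, -0.2, 1.6]
gripper_width: 0.0187
```

```bash
python3 -c "
from h import *
go([.438,.0095,.161],3.158)
d=cams.snapshot('wrist');cv2.imwrite('pics/w12.png',d['image'])
d=cams.snapshot('scene');cv2.imwrite('pics/s12.png',d['image'])"
```

```text
t 15.52 pos [0.6555 0.0128 0.4649] yaw -3.1195 tilt [ 0.0138  0.0059 -0.9999] q6 -0.29 w 0.0187 F [-1.2 -0.2  1.6] T [-0.02 -0.04 -0.02]
tool shift [ 2.133e-01 -3.000e-04  3.069e-01] roll 0.0057
```

View pics/w12.png

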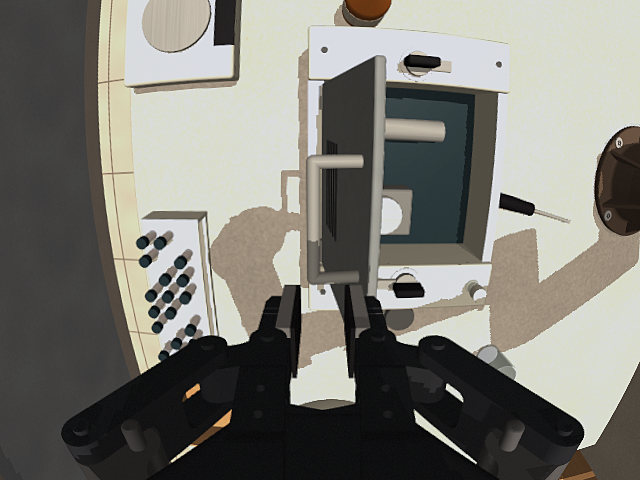

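View pics/s12.png

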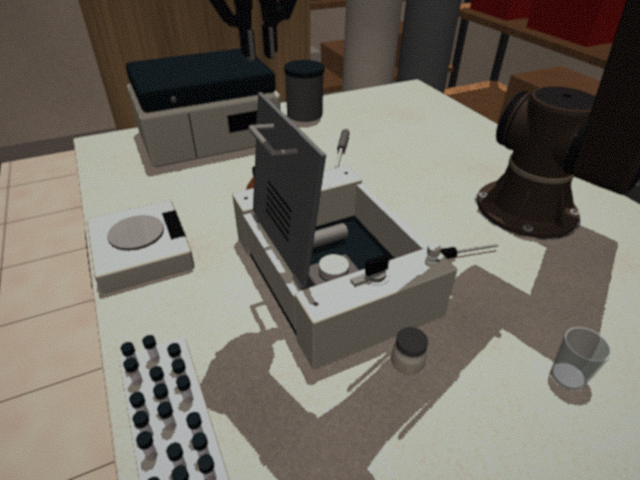

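The panel stands alone and the gripper is well above it. I check the cam angles once more before handing in.

Run:
```python
from h import *
d=cams.snapshot("top");im=d["image"];cv2.imwrite("pics/t12.png",im);g=cv2.GaussianBlur(im.max(2),(3,3),0)
for bx in ((250,280,240,280),(424,456,240,280)):
    w=g[bx[2]:bx[3],bx[0]:bx[1]];wt=np.clip(60.-w,0,None);ys,xs=np.nonzero(wt>10);wt=wt[ys,xs]
    P=cast(d,np.c_[xs+bx[0],ys+bx[2]],.158)[:,:2];c=(P*wt[:,None]).sum(0)/wt.sum()
    e,v=np.linalg.eigh(np.cov((P-c).T,aweights=wt));v=v[:,1];print("top",c.round(4),"angle from sampler x",round((np.arctan2(v[1],v[0])-.016+np.pi/2)%np.pi-np.pi/2,3),np.sqrt(e*12).round(4))
d=cams.snapshot("wrist")
for n,a in (("R",[[406,66],[439,60]]),("L",[[394,291],[424,289]])):
    q=castw(d,a,.158);q=q[0]-q[1];print(n,np.arctan2(q[1],q[0])-.016)
cv2.imwrite("pics/t12c.png",cv2.resize(im[170:350,200:520],None,fx=2.5,fy=2.5))
```

```text
top [0.5332 0.1547] angle from sampler x 0.018 [0.0122 0.0351]
top [ 0.537  -0.1332] angle from sampler x -0.016 [0.0132 0.035 ]
R 0.26354120218410837
L 0.03915243782142544
```

View pics/t12c.png

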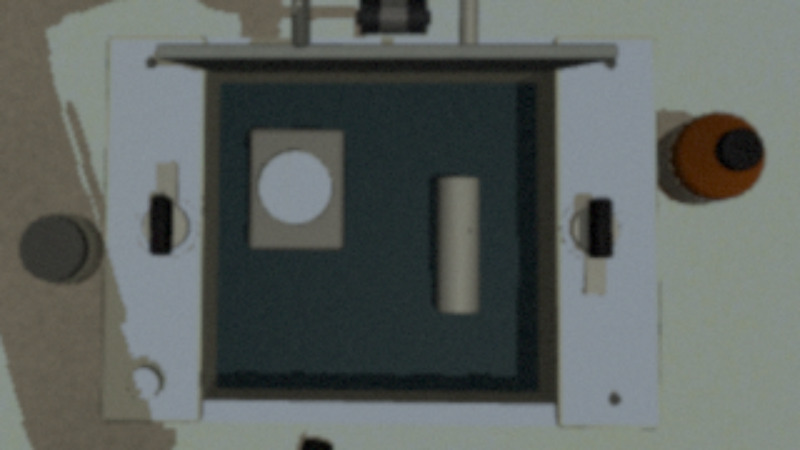

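The top view shows both wings within 0.02 rad of fully unlocked, the panel upright, and the bottle, jar and vial where they started. The wrist number for the right cam came from crudely picked pixels seen at a slant, so I trust the top view. Handing in.

```bash
python3 -c "
from workcell import workorder
print(workorder.hand_in())"
```

```text
the job is handed in; nothing more can be done
None
```

The pump bay is open and the job is handed in, at about 16 s of robot time; hand-in gave no verdict. I turned both cams anticlockwise to their stops (wrist torque rose to 1.7–1.9 N m at each). I then gripped the bar handle, swung the panel up to about 1.45 rad, opened the fingers slightly and lifted the gripper straight up.

**Last checks before hand-in:**
- **Cams:** in the top view both wings lie within 0.02 rad of fully unlocked. One rough wrist-camera reading put the right cam about 0.26 rad off. I discounted it because the pixels were hand-picked and seen at a slant, and the top view and the stop torque both disagree with it.
- **Panel:** it was standing on its own after release. The 1.45 rad comes from the tool position just before I let go. After that I checked it only by eye in the pictures, and I did not measure its speed.
- **Bottle, jar and vial:** they look unmoved and upright in the top view.
- **Robot:** it was clear of everything. The highest wrist force I read was about 19 N, taken at the ends of moves.

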